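Put the spice tins and jars back where they belong

TASK

Tidy the shelf after cooking: stand the spice tins in the aluminium caddy, the squat tin in the wide bay and the two slim tins in the narrow bays, one to a bay, and stand both red-lidded glass jars side by side on the floor of the wooden tray. Set everything down upright rather than dropping it, and leave the mug and the measuring cup where they are.

Things in the scene. Friction and masses are not known exactly. Their poses are not given: they have to be found in the camera images.
- slim_a: one of two identical slim round aluminium spice tins: 44 mm diameter, 88 mm tall, the top 18 mm a knurled steel twist cap of 42 mm; about 90 g. Origin: centre of its underside, z up its axis. Stands on the shelf at the start; grip it from above near its top.
- slim_b: one of two identical slim round aluminium spice tins: 44 mm diameter, 88 mm tall, the top 18 mm a knurled steel twist cap of 42 mm; about 90 g. Origin: centre of its underside, z up its axis. Stands on the shelf at the start; grip it from above near its top.
- squat: the squat round aluminium spice tin: 66 mm diameter, 56 mm tall, the top 18 mm a knurled steel twist cap of 64 mm (screwed tight: the place to grip from above); about 120 g. Origin: centre of its underside, z up its axis. Stands on the shelf at the start.
- jar_a: one of two identical empty glass jars with red screw lids: glass 66 mm diameter to 62 mm up, shoulder to 71 mm, lid 62 mm diameter from 71 to 90 mm, the top; about 200 g. Origin: centre of its underside, z up its axis. Stands on the shelf at the start; grip it from above by the lid, which is screwed tight.
- jar_b: one of two identical empty glass jars with red screw lids: glass 66 mm diameter to 62 mm up, shoulder to 71 mm, lid 62 mm diameter from 71 to 90 mm, the top; about 200 g. Origin: centre of its underside, z up its axis. Stands on the shelf at the start; grip it from above by the lid, which is screwed tight.
- caddy: open aluminium caddy, fixed, 86 (x) by 210 (y) outside, walls 2 thick, rim 31 high, floor 4 above the shelf (mm). Two cross walls make three bays in a row along y, each 82 long in x: the wide bay, 82 in y, centred at y = +62; narrow bays, 60 in y, at y = -11 and -73. Wire handles 44 wide, 53 high stand on both end walls. Origin: centre of underside, z up. Empty at the start.
- tray: open wooden tray, fixed, 110 (x) by 200 (y) outside, walls 8 thick and 22 high, floor 8 above the shelf, inside 94 by 184 (mm), no divisions: room for two jars side by side along y (say at y = +45 and -45). Origin: centre of its underside, z up. Empty at the start.
- mug: beige ceramic mug, 82 mm diameter, 92 mm tall, handle at its +y side; a bystander standing beyond one end of the work. Origin: centre of its underside.
- cup: yellow plastic measuring cup, 82 mm across the rim, 62 mm tall, flat handle to its +x reaching 114 mm from its axis; a bystander. Origin: centre of its underside.
Not all that is in view belongs to the job. What is shaped like the slim_a but yellow is not meant.

How it is judged:
By the outcome, as a careful person would: the job done as asked, in the order asked, and still so for the second after the job is handed in, with the robot touching nothing.
It also fails if it takes over 109 s, if anything falls off the work surface, if the arm or the gripper's body presses on something with over 40 N, if the wrist force passes 120 N, or if a joint passes its speed limit or range.

ROBOT

A 6-joint arm with a two-finger parallel gripper is mounted at the origin on the work surface. World frame = base frame: x ahead of the robot, y to its left, z up, the work surface at z = 0. Lengths are in m, angles in degrees, forces in N, time in s.
With the tool pointing down it reaches from about 0.325 to 0.775 m from the base axis. Payload 5.5 kg.
Tool frame: the origin (TCP) lies at the centre of the arm's flange, where the gripper is bolted on; the fingertips stand 182 mm ahead of it and the grasp point (between the pads) lies 163 mm ahead of it; z points along the fingers, y is the line along which they close (so a half turn about z gives the same grasp; the last joint's range is limited). The gripper opens to 88 mm and grips with 3 to 60 N. Pads are 20 mm wide; open, the fingers measure 115 mm over their backs; the gripper's body (75 mm by 178 mm) begins 61 mm behind the grasp point.
Start: joints at [-69.139, 5.22, 70.514, -0, 104.267, -3.249], TCP at [0.245, -0.548, 0.405] pointing down, gripper open.
Joint ranges: [-164.24, 164.24], [-49.07, 125.15], [9.68, 141.18], [-86.29, 266.29], [3.28, 154.24], [-151.56, 151.56]. Speed limits (degrees/s): [147.25, 147.25, 172.46, 180, 180, 180].

INTERFACE

Orientations are given as [roll, pitch, yaw] about the fixed x, y, z axes, in that order (R = Rz(yaw) Ry(pitch) Rx(roll)).
In Python, from station import r gives the robot as it stands. The module is installed in compiled form; this text tells all that it offers. Calls block until the motion is done:
- r.reach(position, orientation): joint-space move of the TCP to a pose.
- r.servo_line(position, rotation=None, speed=0.15): straight line of the TCP; rotation=None keeps the orientation; speed is the mean speed in m/s.
- r.move_joints(angles): joint-space move.
- r.let_go() and r.grab(squeeze=None): open the fingers fully, or close them until they stop; squeeze is the grip in N (None keeps the last).
- r.wait(seconds).
- r.inverse_kinematics(position, orientation): joint angles nearest the present ones, or None.
- r.sense(): the state.
- r.snapshot(name): name is "side" or "top" or "wrist"; returns a dict with "frame" (420x560x3 uint8, red, green, blue), "fx", "fy", "cx", "cy" (pixels), "dist_coeffs" ([k1, k2, p1, p2, k3] as OpenCV has them; the pictures are not rectified), "R" (3x3) and "t" (3): a world point X has camera coordinates R X + t. Camera axes: x right, y down, z forward; pixel columns grow to the right and rows downward; lengths in m; the calibration is good to about 2 mm. A picture is of the moment at which its call begins. There is no depth.
A pose or a line that the arm cannot do raises r.IKError and nothing moves.
- r.hand_in(): hands the job in; it is judged then, once.
The state is a dict: "clock": time; "joints": joint angles; "joint_vel": joint speeds; "joint_torque": joint torques, N m; "tcp_pos": TCP position; "orientation": TCP orientation; "contact_force": force on the tool from outside, world axes, zero at the start; "torque": the same for the moment, N m; "opening": finger opening in m; "gripper_force": force on a finger pad.
Only numpy, scipy, OpenCV 4.12 (cv2) and the standard library are available. Lean on these libraries where they do the work, as an engineer would, in place of code of your own. Each camera call takes 0.05 s, during which the arm holds its last target. There are 200 camera calls.

## Working session

There is one attempt and no reset: what is moved stays moved. The work goes in short steps, each a Python script; the robot and the scene stay as the last script left them, time stands still between calls to the robot, and variables do not carry over. Pictures are saved under pics/ and viewed, at most 14 in all, crops included, and the job is handed in when it is done.

```bash
mkdir -p pics && python3 - <<'E'
from station import r
import cv2, numpy as np
for n in ["side","top"]:
    s=r.snapshot(n); cv2.imwrite(f"pics/{n}0.png",s["frame"][:,:,::-1])
    print(n,s["fx"],s["cx"],s["cy"],s["dist_coeffs"],np.round(-np.array(s["R"]).T@s["t"],3), np.round(s["R"],3).tolist())
print(r.sense()["clock"])
E
```

```text
side 454.85224337096156 277.6308345656573 205.0640985667613 [-0.07107994  0.          0.          0.          0.        ] [0.325 0.998 0.768] [[-0.99, -0.137, -0.01], [-0.073, 0.579, -0.812], [0.117, -0.804, -0.584]]
top 421.3509883714203 285.1571933246348 215.9488153547948 [-0.10585865  0.          0.          0.          0.        ] [ 0.223 -0.016  1.277] [[-0.024, -1.0, -0.005], [-0.975, 0.025, -0.219], [0.219, -0.001, -0.976]]
0.1
```

View pics/top0.png

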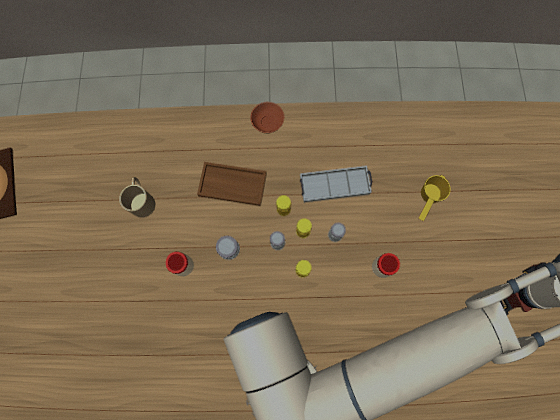

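View pics/side0.png

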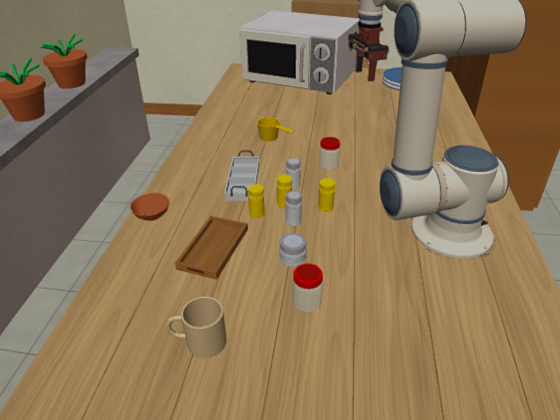

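The top view shows the mug at (133,197), the tray at (232,184), the caddy at (336,184) with its wide bay on the left (+y), and the cup at (437,188). The squat tin is at (227,248), the slim tins at (277,240) and (337,231), the jars at (177,262) and (388,264), and the yellow decoys at (284,204), (304,228) and (304,268). The side view shows the same things, all upright. Next: rough positions, then wrist views.

```bash
cat > h.py <<'E'
from station import r
import cv2, numpy as np
def ray(s,uv):
    K=np.array([[s["fx"],0,s["cx"]],[0,s["fy"],s["cy"]],[0,0,1]])
    p=cv2.undistortPoints(np.array(uv,float).reshape(-1,1,2),K,np.array(s["dist_coeffs"])).reshape(-1,2)
    R=np.array(s["R"]); d=np.c_[p,np.ones(len(p))]@R
    return -R.T@np.array(s["t"]), d
def plane(s,uv,z):
    c,d=ray(s,uv); return c+d*((z-c[2])/d[:,2])[:,None]
def tri(rays):
    A=np.zeros((3,3));b=np.zeros(3)
    for c,d in rays:
        d=d/np.linalg.norm(d);P=np.eye(3)-np.outer(d,d);A+=P;b+=P@c
    X=np.linalg.solve(A,b)
    return X, max(np.linalg.norm(np.cross(X-c,d/np.linalg.norm(d))) for c,d in rays)
def project(s,X):
    K=np.array([[s["fx"],0,s["cx"]],[0,s["fy"],s["cy"]],[0,0,1]])
    return cv2.projectPoints(np.array(X,float).reshape(-1,1,3),cv2.Rodrigues(np.array(s["R"]))[0],np.array(s["t"],float),K,np.array(s["dist_coeffs"]))[0].reshape(-1,2)
E
python3 - <<'E'
from h import *
s=r.snapshot("top")
for n,uv,z in [("mug",(133,197),.09),("tray",(232,184),.022),("caddy",(336,184),.03),("cup",(437,188),.06),("squat",(227,246),.056),("s1",(277,238),.088),("s2",(337,229),.088),("j1",(177,261),.09),("j2",(388,263),.09),("y1",(284,202),.088),("y2",(304,225),.088),("y3",(304,266),.088)]:
    print(n,np.round(plane(s,[uv],z)[0],3))
r.reach([0.46,-0.12,0.46],[180,0,0]); w=r.snapshot("wrist")
cv2.imwrite("pics/w1.png",w["frame"][:,:,::-1]); np.save("w1.npy",w,allow_pickle=True)
print(np.round(-np.array(w["R"]).T@w["t"],3),np.round(w["R"],2).tolist(),w["fx"])
r.reach([0.46,0.12,0.46],[180,0,0]); w=r.snapshot("wrist")
cv2.imwrite("pics/w2.png",w["frame"][:,:,::-1]); np.save("w2.npy",w,allow_pickle=True)
st=r.sense();print(st["clock"],np.round(st["joints"],1),st["tcp_pos"],st["contact_force"])
E
```

```text
mug [0.559 0.433 0.09 ]
tray [0.612 0.147 0.022]
caddy [ 0.601 -0.176  0.03 ]
cup [ 0.572 -0.481  0.06 ]
squat [0.412 0.156 0.056]
s1 [0.427 0.008 0.088]
s2 [ 0.448 -0.164  0.088]
j1 [0.367 0.294 0.09 ]
j2 [ 0.346 -0.304  0.09 ]
y1 [ 0.532 -0.014  0.088]
y2 [ 0.463 -0.07   0.088]
y3 [ 0.345 -0.066  0.088]
[ 0.543 -0.119  0.441] [[-0.0, -1.0, 0.0], [-0.95, 0.0, 0.3], [-0.3, -0.0, -0.95]] 294.88199073840997
2.9583 [ 10.4 -12.8  82.1  -0.  110.7 100.5] [0.46034336 0.11885724 0.45995052] [ 0.35469177 -0.28999545 -0.41632629]
```

View pics/w1.png

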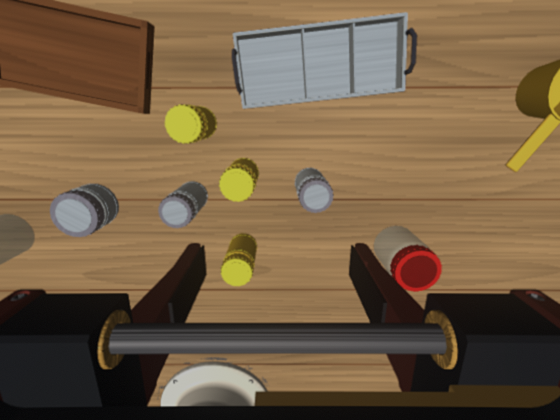

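View pics/w2.png

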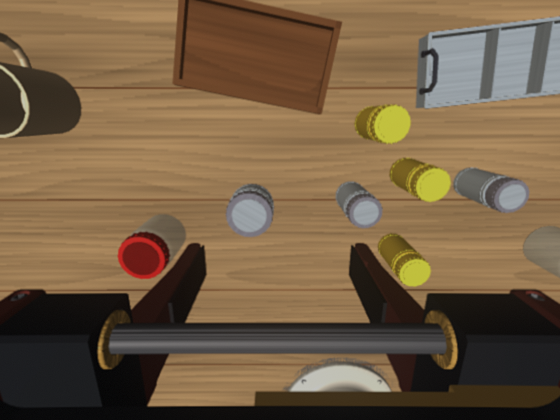

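Wrist view 1 has the squat cap at (76,212), the slim caps at (178,211) and (316,194), the red lid at (417,268), and the caddy rim with corners near (235,35), (406,14), (405,89), (244,108). View 2 has the other red lid at (144,256), the squat cap at (250,213), the slim caps at (364,211) and (509,194), and the tray corners near (180,0), (340,22), (322,112), (175,83).

```bash
python3 - <<'E'
from h import *
W=[np.load(f"w{i}.npy",allow_pickle=True).item() for i in (1,2)]
seeds={"squat":((72,212),(250,215)),"s1":((178,211),(364,211)),"s2":((316,195),(511,194)),"ja":(None,(144,256)),"jb":((417,270),None)}
vis=[w["frame"][:,:,::-1].copy() for w in W]
T=r.snapshot("top");S=r.snapshot("side")
for n,sd in seeds.items():
    rays=[];z=.056 if n=="squat" else (.088 if n[0]=="s" else .09)
    for k,uv in enumerate(sd):
        if uv is None: continue
        im=cv2.medianBlur(vis[k] if 0 else W[k]["frame"][:,:,::-1].copy(),3);m=np.zeros((422,562),np.uint8)
        cv2.floodFill(im,m,uv,0,(18,)*3,(18,)*3,4|cv2.FLOODFILL_FIXED_RANGE|cv2.FLOODFILL_MASK_ONLY|(255<<8))
        m=cv2.morphologyEx(m[1:-1,1:-1],cv2.MORPH_OPEN,np.ones((5,5)))
        c=max(cv2.findContours(m,0,1)[0],key=cv2.contourArea); e=cv2.fitEllipse(cv2.convexHull(c))
        cv2.ellipse(vis[k],e,(0,255,0),1)
        cc,d=ray(W[k],[e[0]]);rays.append((cc,d[0]))
        print(n,k,np.round(e[0],1),np.round(e[1],1),"plane",np.round(plane(W[k],[e[0]],z)[0],4))
    if len(rays)==2: print("  tri",[np.round(q,4) for q in tri(rays)])
c1=cv2.resize(vis[0][0:120,220:430],None,fx=3.8,fy=3.8,interpolation=cv2.INTER_CUBIC)
cv2.imwrite("pics/cad.png",c1)
c2=cv2.resize(vis[1][0:280,110:400],None,fx=2,fy=2,interpolation=cv2.INTER_CUBIC)
cv2.imwrite("pics/tray.png",c2)
E
```

```text
squat 0 [ 72.8 215.3] [29.6 37.4] plane [0.4129 0.1605 0.056 ]
squat 1 [248.6 215.4] [32.  34.3] plane [0.4126 0.1597 0.056 ]
  tri [array([0.4132, 0.1596, 0.0573]), np.float64(0.0001)]
s1 0 [174.2 212.3] [22.9 25.9] plane [0.4274 0.0102 0.088 ]
s1 1 [365.5 212.4] [23.  25.5] plane [0.4271 0.0091 0.088 ]
  tri [array([0.4277, 0.0096, 0.0895]), np.float64(0.0001)]
s2 0 [315.9 196.4] [24.4 25.6] plane [ 0.4477 -0.1673  0.088 ]
s2 1 [512.  196.4] [22.1 28.4] plane [ 0.4474 -0.1686  0.088 ]
  tri [array([ 0.4481, -0.167 ,  0.0899]), np.float64(0.0001)]
ja 1 [140.6 257.9] [31.3 36.8] plane [0.3655 0.2997 0.09  ]
jb 0 [418.3 271.2] [30.3 36.3] plane [ 0.3449 -0.3072  0.09  ]
```

View pics/cad.png

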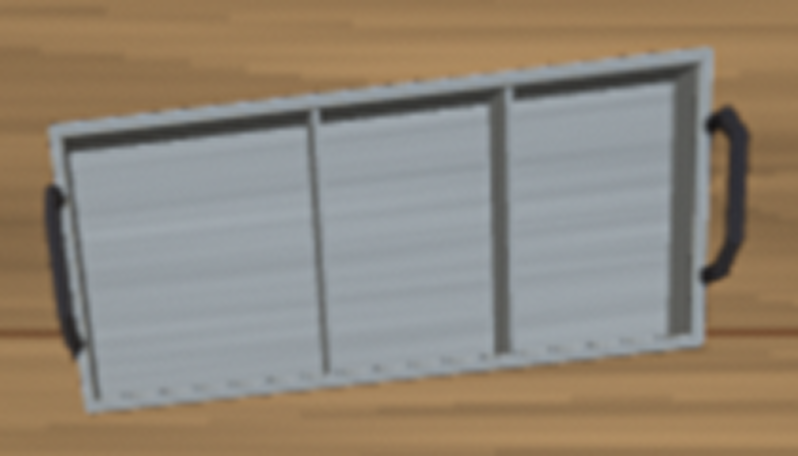

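View pics/tray.png

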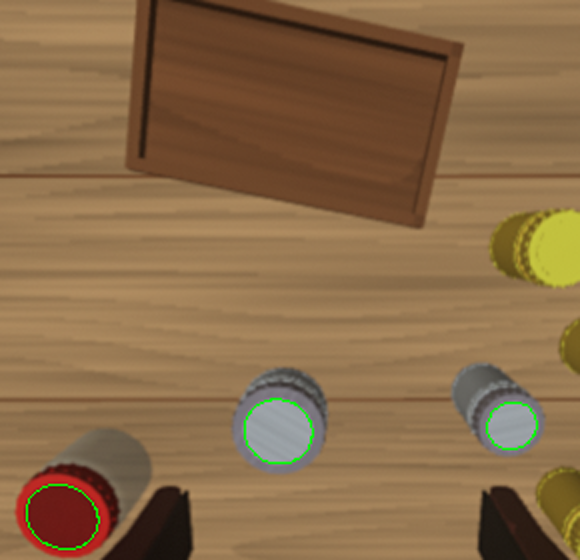

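The caddy crop shows the rim corners at (50,130), (711,48), (703,344), (88,410), with the wide bay on the left. The tray crop shows rim corners at (462,45), (422,228), (126,168), and the cap ellipses fit. Next: frames and heights.

```bash
cat > /tmp/f.py <<'E'
from h import *
W=[np.load(f"w{i}.npy",allow_pickle=True).item() for i in (1,2)]
def sub(k,p):
    g=cv2.cvtColor(W[k]["frame"],cv2.COLOR_RGB2GRAY)
    return cv2.cornerSubPix(g,np.array(p,np.float32).reshape(-1,1,2),(3,3),(-1,-1),(3,30,.01)).reshape(-1,2)
cad=[((x+.5)/3.8+219.5,(y+.5)/3.8-.5) for x,y in [(50,130),(711,48),(703,344),(88,410)]]
cs=sub(0,cad);print(np.round(cad,1).tolist(),np.round(cs,1).tolist())
P=plane(W[0],cad,.031);print("cad",np.round(P,4).tolist(),"len",[round(np.linalg.norm(P[i]-P[i-1]),4) for i in range(4)])
c2=sub(1,[(428,35),(419,108)]);print(c2)
for a,b in((0,0),(3,1)):
    X=[(lambda cd:(cd[0],cd[1][0]))(ray(W[k],[q])) for k,q in((0,cad[a]),(1,c2[b]))];print("cad tri",tri(X))
tr=[((x+.5)/2+109.5,(y+.5)/2-.5) for x,y in [(462,45),(422,228),(126,168)]]
t1=sub(0,[(153,24),(148,112)]);ts=sub(1,tr);print(np.round(tr,1).tolist(),ts.tolist(),t1.tolist())
Q=plane(W[1],tr,.022);print("tray",np.round(Q,4).tolist(),[round(np.linalg.norm(Q[i+1]-Q[i]),4) for i in range(2)])
for i in(0,1):
    print("tray tri",tri([(lambda cd:(cd[0],cd[1][0]))(ray(W[k],[q])) for k,q in((0,t1[i]),(1,tr[i]))]))
def fr(C,ydir):
    return C,np.degrees(np.arctan2(-ydir[0],ydir[1]))
print("CAD",fr(P.mean(0),(P[0]+P[3]-P[1]-P[2])),"TRAY",fr((Q[0]+Q[2])/2,Q[2]-Q[1]))
T=r.snapshot("top");hs=cv2.cvtColor(T["frame"],cv2.COLOR_RGB2HSV)
m=((hs[...,0]<6)|(hs[...,0]>174))&(hs[...,1]>180)&(hs[...,2]>70)
n,_,st,ce=cv2.connectedComponentsWithStats(m.astype(np.uint8))
for i in range(1,n):
    if st[i,4]>150: print("red",ce[i],st[i],np.round(plane(T,[ce[i]],.088),4))
E
python3 /tmp/f.py
```

```text
[[232.8, 33.8], [406.7, 12.3], [404.6, 90.2], [242.8, 107.5]] [[235.60000610351562, 35.70000076293945], [405.70001220703125, 10.800000190734863], [404.70001220703125, 89.19999694824219], [244.8000030517578, 106.80000305175781]]
cad [[0.6379, -0.0655, 0.031], [0.6598, -0.2745, 0.031], [0.5736, -0.2836, 0.031], [0.5531, -0.0744, 0.031]] len [np.float64(0.0852), np.float64(0.2102), np.float64(0.0866), np.float64(0.2102)]
[[429.43253   36.541504]
 [419.       108.      ]]
cad tri (array([ 0.63586347, -0.06570061,  0.03258973]), np.float64(0.0016108474402033222))
cad tri (array([ 0.55303243, -0.07275663,  0.01577925]), np.float64(0.000466702638942484))
[[340.8, 22.2], [320.8, 113.8], [172.8, 83.8]] [[341.6103210449219, 21.456283569335938], [320.14031982421875, 114.18114471435547], [172.75, 83.75]] [[153.9975128173828, 25.999265670776367], [149.2643585205078, 113.35568237304688]]
tray [[0.6527, 0.0413, 0.022], [0.5457, 0.0612, 0.022], [0.5831, 0.2565, 0.022]] [np.float64(0.1089), np.float64(0.1988)]
tray tri (array([0.65443591, 0.0384696 , 0.00646177]), np.float64(0.002250458785136305))
tray tri (array([0.54585834, 0.05900556, 0.00622713]), np.float64(0.00011554776069288311))
CAD (array([ 0.60610439, -0.17451132,  0.031     ]), np.float64(5.784739604462054)) TRAY (array([0.61789606, 0.14894038, 0.022     ]), np.float64(-10.843150243291763))
red [174.58571429 262.18571429] [166 252  17  21 280] [[0.3637 0.3019 0.088 ]]
red [388.37362637 263.6510989 ] [378 253  22  22 364] [[ 0.3446 -0.3059  0.088 ]]
```

Rim side lengths at the stated heights (85–87 × 210 mm, 109 × 199 mm) match the caddy and tray, and the tin-top heights triangulate to about 57 and 90 mm. Starting with the squat tin.

```bash
cat >> h.py <<'E'
CAD=(np.array([.6061,-.1745]),5.8); TRAY=(np.array([.6179,.1489]),-10.8); TIP=.182; CARRY=.13
def slot(F,y):
    a=np.radians(F[1]); return F[0]+y*np.array([-np.sin(a),np.cos(a)])
def ori(xy,z,th):
    c=[(abs(q[5]),[180,0,th+s]) for s in(-90,90) if (q:=r.inverse_kinematics([*xy,z],[180,0,th+s])) is not None]
    return min(c)[1]
def pick(xy,htip,th,squeeze):
    o=ori(xy,.33,th); r.let_go()
    r.reach([*xy,CARRY+htip+TIP],o)
    r.servo_line([*xy,htip+TIP+.015],speed=.15); r.servo_line([*xy,htip+TIP],speed=.05)
    f0=r.sense()["contact_force"]; r.grab(squeeze); r.wait(.2); s=r.sense()
    print("grab",round(s["opening"],4),s["gripper_force"],np.round(f0,1))
    r.servo_line([*xy,htip+TIP+.03],speed=.08); r.servo_line([*xy,CARRY+htip+TIP],speed=.2)
    s=r.sense(); print("held",round(s["opening"],4),np.round(s["contact_force"],2),s["clock"])
def place(xy,htip,th,floor):
    o=ori(xy,.33,th); r.reach([*xy,CARRY+htip+TIP],o)
    z=floor+htip+TIP
    r.servo_line([*xy,z+.02],speed=.15); r.servo_line([*xy,z+.005],speed=.04); r.wait(.2)
    f0=r.sense()["contact_force"][2]
    for dz in np.arange(.004,-.0031,-.001):
        r.servo_line([*xy,z+dz],speed=.02); r.wait(.05); f=r.sense()["contact_force"][2]-f0
        if f>1.5: break
    print("down dz",round(dz,4),"df",round(f,2))
    r.let_go(); r.servo_line([*xy,z+.04],speed=.08); r.servo_line([*xy,CARRY+htip+TIP],speed=.2)
    print(r.sense()["clock"])
E
python3 - <<'E'
from h import *
for y in(.062,-.011,-.073): print(slot(CAD,y))
pick((.4128,.160),.040,0,15)
s=r.snapshot("wrist");cv2.imwrite("pics/p1.png",s["frame"][:,:,::-1])
E
```

```text
[ 0.59983451 -0.1128174 ]
[ 0.60721162 -0.18544369]
[ 0.61347711 -0.24712629]
grab 0.0631 15.000170767307281 [ 0.2 -0.6 -0.2]
held 0.0626 [-0.83 -0.26 -1.87] 7.9
```

View pics/p1.png

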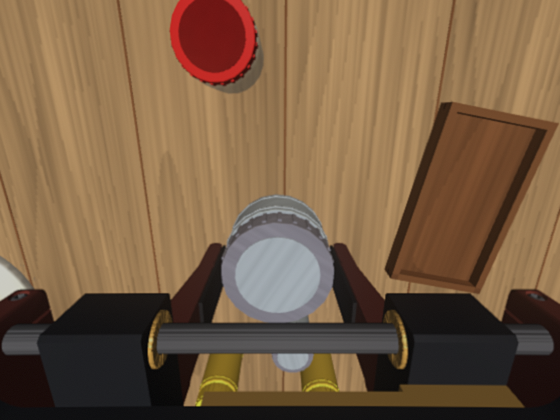

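The squat tin hangs upright between the pads, its cap at (278,270). A jar lid shows at (213,38) and the tray on the right. Placing it, then the slim tins.

```bash
python3 - <<'E'
from h import *
place(slot(CAD,.062),.040,CAD[1],.004)
pick((.4476,-.1678),.052,0,15)
place(slot(CAD,-.073),.052,CAD[1],.004)
w=r.snapshot("wrist");cv2.imwrite("pics/p2.png",w["frame"][:,:,::-1]);np.save("w3.npy",w,allow_pickle=True)
E
```

```text
down dz 0.0 df 1.78
14.1083
grab 0.0438 14.996067181127728 [-0.3 -0.4  0.1]
held 0.0435 [-0.46 -0.71 -1.56] 18.5167
down dz -0.001 df 5.1
24.75
```

View pics/p2.png

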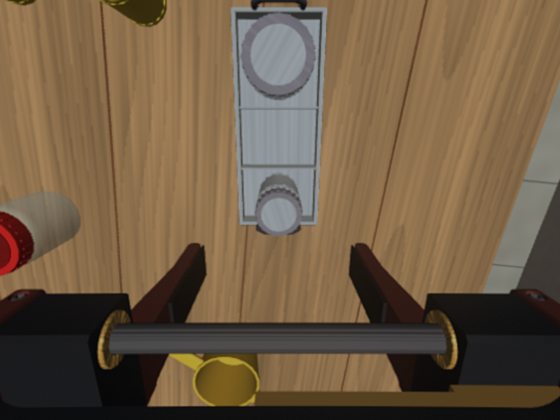

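The squat tin stands in the wide bay (278,55) and the slim tin in the end narrow bay (278,213), both upright. The middle bay is free. Next: the second slim tin, then second views of the jars for their heights.

```bash
python3 - <<'E'
from h import *
pick((.4273,.0097),.052,0,15)
place(slot(CAD,-.011),.052,CAD[1],.004)
W=[np.load(f"w{i}.npy",allow_pickle=True).item() for i in (1,2)]
def lid(s,near):
    hs=cv2.cvtColor(s["frame"],cv2.COLOR_RGB2HSV)
    m=(((hs[...,0]<8)|(hs[...,0]>172))&(hs[...,1]>170)&(hs[...,2]>90)).astype(np.uint8)
    cs=[c for c in cv2.findContours(m,0,1)[0] if cv2.contourArea(c)>200]
    es=[cv2.fitEllipse(cv2.convexHull(c)) for c in cs]
    p=project(s,[near])[0]; e=min(es,key=lambda e:np.hypot(*(np.array(e[0])-p)))
    return e[0]
for n,old,near,pos in (("jb",0,(.345,-.307,.09),(.40,-.28,.44)),("ja",1,(.3655,.2997,.09),(.40,.27,.44))):
    r.reach(pos,[180,0,0]); s=r.snapshot("wrist")
    np.save(n+".npy",s,allow_pickle=True); cv2.imwrite(f"pics/{n}.png",s["frame"][:,:,::-1])
    V=[W[old],s]; U=[lid(v,near) for v in V]
    print(n,np.round(U,1).tolist(),[np.round(plane(v,[u],.09)[0],4) for v,u in zip(V,U)],
      tri([(lambda a:(a[0],a[1][0]))(ray(v,[u])) for v,u in zip(V,U)]))
print(r.sense()["clock"])
a=np.hstack([cv2.imread("pics/jb.png"),cv2.imread("pics/ja.png")]);cv2.imwrite("pics/jj.png",cv2.resize(a,(800,300),interpolation=cv2.INTER_AREA))
E
```

```text
grab 0.0434 14.997965482689324 [ 0.3 -0.7 -0.5]
held 0.0436 [ 0.06  0.02 -0.74] 29.725
down dz -0.001 df 5.19
36.225
jb [[416.6, 269.2], [300.5, 233.4]] [array([ 0.3477, -0.3045,  0.09  ]), array([ 0.348 , -0.3062,  0.09  ])] (array([ 0.34618668, -0.30644273,  0.0864905 ]), np.float64(0.0003945107113871331))
ja [[141.2, 256.7], [253.5, 218.2]] [array([0.3674, 0.2986, 0.09  ]), array([0.3676, 0.2989, 0.09  ])] (array([0.36725118, 0.29889879, 0.08949429]), np.float64(0.00013326968703419685))
39.525
```

View pics/jj.png

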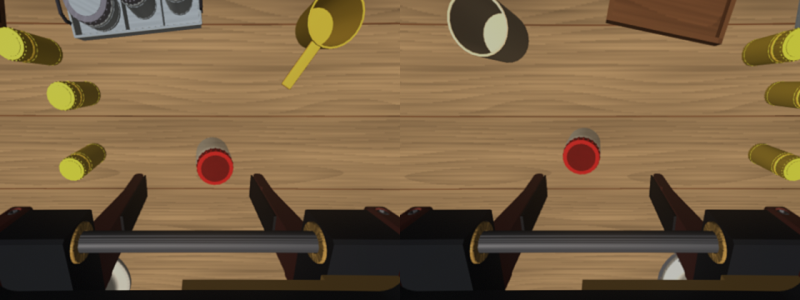

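Both red lids are clear, at about (215,167) and (581,156) in the composite, with tops 87–89 mm up. Both slim tins stand in the caddy. Now the jars, with the tray rim height checked too.

```bash
python3 - <<'E'
from h import *
A=np.load("ja.npy",allow_pickle=True).item();W=np.load("w2.npy",allow_pickle=True).item()
c=cv2.cornerSubPix(cv2.cvtColor(A["frame"],cv2.COLOR_RGB2GRAY),np.array([[[453,62]]],np.float32),(5,5),(-1,-1),(3,30,.01))[0,0]
print(c,plane(A,[c],.022),tri([(lambda a:(a[0],a[1][0]))(ray(v,[u])) for v,u in((A,c),(W,(320.6,113.9)))]))
pick((.3672,.2989),.0725,0,20)
place(slot(TRAY,.045),.0725,TRAY[1],.008)
pick((.3468,-.3064),.0725,0,20)
place(slot(TRAY,-.045),.0725,TRAY[1],.008)
r.reach([.45,.0,.46],[180,0,0])
for n in("wrist","top"):
    s=r.snapshot(n);cv2.imwrite(f"pics/end_{n}.png",s["frame"][:,:,::-1])
cv2.imwrite("pics/end_top.png",cv2.resize(s["frame"][140:300,100:480,::-1],None,fx=2,fy=2))
print(r.sense()["clock"])
E
```

```text
[449.2516    61.521957] [[0.54532459 0.06080382 0.022     ]] (array([0.5452991 , 0.06155045, 0.02328079]), np.float64(0.0001860842228044555))
grab 0.0614 20.0002722220961 [ 0.4 -0.1  1.4]
held 0.0611 [ 0.   -0.85 -2.51] 44.35
down dz 0.0 df 2.24
50.3083
grab 0.0616 20.000119903925224 [ 0.2 -0.8  0. ]
held 0.0613 [ 0.98  0.15 -3.26] 55.8583
down dz 0.0 df 2.05
62.5083
63.7083
```

View pics/end_wrist.png

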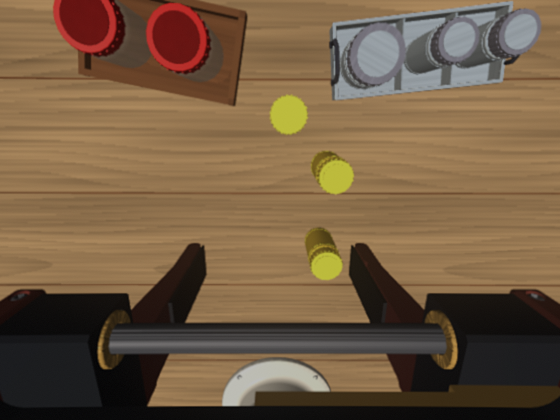

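View pics/end_top.png

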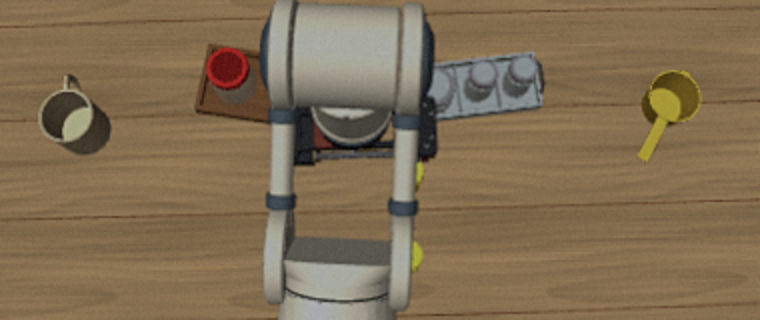

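The wrist view shows both jars upright in the tray with lids at (88,20) and (178,38), and the squat and two slim tins each in their bays at (375,55), (455,42), (515,33). In the top view the mug and cup have not moved.

```bash
python3 -c "
from station import r
print(r.hand_in(), r.sense()['clock'])"
```

```text
the job is handed in; nothing more can be done
the job is handed in; nothing more can be done
```

I handed the job in at about 64 s on the robot's clock: the final pictures show all three tins upright in their caddy bays, both jars side by side in the tray, and the mug and measuring cup where they started.

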